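Clear the bench: tools, solder and glue back to their places

TASK

The job on the bench is finished, so sort what was used back to where it belongs: lay the screwdriver and the pliers flat side by side inside the oblong wooden tool tray, set the reel of solder flat inside the square grey bin, and lift the glue bottle straight up out of the well in its wooden block and stand it upright in the round steel pot. Keep the bottle upright all the way, and leave the little glass flux dish and the scriber lying where they are.

Things in the scene. Friction and masses are not known exactly. Their poses are not given: they have to be found in the camera images.
- bottle_mid (a point): White squeeze bottle with a red nozzle cap, 38 mm diameter, 130 mm tall, 70 g, standing in the well of the wooden block. This point is on its axis, half-way up (65 mm above its underside); z is up along its axis. Its straight round body, the part to grip, ends 90 mm above its underside; above it the cap is 30 mm wide up to 106 mm, then a 12 mm nozzle. It stands 8 mm above the desk in the well, so 42 mm of straight body show above the block.
- screwdriver_mid (a point): Small screwdriver, 160 mm long, lying on the desk: red round handle 22 mm thick and 80 mm long, then a thin 5 mm steel shaft. This point is on its axis half-way along (where handle and shaft meet), 11 mm up; its y axis points along the tool to the handle end, -y to the tip. Grip the handle about 30 mm from this point towards +y. When it rests, the tip sags to the surface, and it may have rolled about its y axis.
- pliers_pivot (a point): Pointed pliers with yellow grips lying flat, 102 mm long, 50 mm wide over the open handles, 11 mm thick, 80 g. This point is at the pivot, 5.5 mm above the underside; y runs along the tool: +y to the handle ends (59 mm from here), -y to the jaw tips (43 mm from here). Across the tool (x) it is about 18 mm wide at the pivot, the place to grip.
- reel_mid (a point): Reel of solder wire standing flat on its flange: 55 mm diameter, 35 mm high, about 220 g, axis vertical, with a wire end sticking out to one side (looks only, 58 mm from the axis along +x of the reel; does not obstruct). This point is on the axis half-way up (17.5 mm).
- tool_tray: Oblong wooden tray with a dark rubber floor, fixed to the desk, 148 mm (x) by 228 mm (y), 24 mm high, walls 4 mm thick, inside 140 by 220 mm, its inner floor 8 mm above the desk. Origin: centre of its underside; y along its length.
- reel_bin: Square grey sheet-metal bin, fixed to the desk, 136 by 136 mm outside, 23 mm high, walls 3 mm thick, inside 130 by 130 mm, its inner floor 8 mm above the desk. Origin: centre of its underside.
- bottle_pot: Round low steel pot, fixed to the desk, open at the top: 92 mm diameter at the rim, 28 mm high, wall 4 mm thick, inside about 78 mm wide at the floor, its inner floor 8 mm above the desk. Origin: centre of its underside.
- well_block: Light wooden block, fixed to the desk, 72 by 72 mm and 56 mm high, with a vertical round well 41 mm wide and 48 mm deep in its middle (its floor is 8 mm above the desk), in which the bottle stands. Origin: centre of its underside.
- dish: Little clear round glass dish with flux paste, 43 mm diameter, 10 mm high, a bystander among the things. Origin: centre of its underside.
- scriber: Thin scriber with a pale clear handle and steel needle, 118 mm long, 10 mm wide, 8 mm high, a bystander. Origin: centre of its underside; y along it.
Mind the look-alikes: they are no part of the job. There is more than one size of the part that bears bottle_mid; the job needs the middle-sized.

How it is judged:
At the end, for the whole second after the job is handed in: Screwdriver and pliers lie flat on the tool tray's floor inside its walls (screwdriver's middle within 33 mm of the tray's middle lengthwise), not on a wall or each other; the reel is flat on the bin's floor; the bottle stands upright (0.1 rad) on the pot's floor; all released, at rest (x of screwdriver_mid in the frame of tool_tray between -0.062 and 0.062 m and y of screwdriver_mid in the frame of tool_tray between -0.033 and 0.033 m and z of screwdriver_mid in the frame of tool_tray below 0.022 m and x of pliers_pivot in the frame of tool_tray between -0.062 and 0.062 m and y of pliers_pivot in the frame of tool_tray between -0.07 and 0.07 m and z of pliers_pivot in the frame of tool_tray below 0.017 m and angle between pliers_pivot's own z axis and vertical below 0.12 rad and x of reel_mid in the frame of reel_bin between -0.04 and 0.04 m and y of reel_mid in the frame of reel_bin between -0.04 and 0.04 m and z of reel_mid in the frame of reel_bin below 0.03 m and angle between each of reel_mid, bottle_mid's own z axis and vertical below 0.1 rad and horizontal distance between bottle_mid and bottle_pot below 0.026 m and z of bottle_mid in the frame of bottle_pot below 0.078 m and linear speed of each of screwdriver, pliers, reel, bottle below 0.02 m/s); the robot touches nothing.
It fails at once if the glue bottle was tipped over (more than 0.5 rad) (angle between bottle_mid's own z axis and vertical above 0.5 rad).
It fails at once if the flux dish was moved more than 30 mm (distance of dish from where it was at the start of the episode above 0.03 m).
It fails at once if the scriber was moved more than 30 mm (distance of scriber from where it was at the start of the episode above 0.03 m).
It also fails if it takes over 120 s, if anything falls off the work surface, if the arm or the gripper's body presses on something with over 40 N, if the wrist force passes 120 N, or if a joint passes its speed limit or range.

ROBOT

A 6-joint arm with a two-finger parallel gripper is mounted at the origin on a cart in front of the work surface, level with it; the furniture and walls round the work are solid. World frame = base frame: x ahead of the robot, y to its left, z up, the work surface at z = 0. Lengths are in m, angles in rad, forces in N, time in s.
With the tool pointing down it reaches from about 0.375 to 0.925 m from the base axis. Payload 5.7 kg.
Tool frame: the origin (TCP) lies between the finger pads; the fingertips stand 19 mm ahead of it and the grasp point (between the pads) is the TCP; z points along the fingers, y is the direction in which the jaws open and shut (so a half turn about z gives the same grasp; the last joint's range is limited). The gripper opens to 85 mm and grips with 20 to 120 N. Pads are 22 mm wide; open, the fingers measure 114 mm over their backs; the gripper's body (76 mm by 85 mm) begins 54 mm behind the grasp point. The pads swing forward as they close: fully open they stand 13 mm farther back than shut.
Start: joints at [-1.392, 0.359, 1.51, -0, 1.272, -0.115], TCP at [0.174, -0.574, 0.25] pointing down, gripper open.
Joint ranges: [-2.97, 2.97], [-1.01, 2.36], [0.21, 2.38], [-0.96, 4.11], [0.2, 2.71], [-2.98, 2.98]. Speed limits (rad/s): [2.39, 2.39, 3.14, 3.14, 3.14, 3.14].

INTERFACE

Orientations are given as a rotation vector (axis times angle).
In Python, from station import status, eyes, order, finder gives the robot as it stands. The module is installed in compiled form; this text tells all that it offers.
- The arm moves only by the tool send_rows, never from a script. Its argument "rows" is a list of rows, each a list of 7 numbers: the closure in counts, from 0 (fully open) to 255 (shut), then the shift along the tool's x, y, z in units of 30 mm (1.0 is 30 mm), then the turn, a rotation vector about the tool's x, y, z in units of 6 degrees (1.0 is 6 degrees). In form: [[claw, dx, dy, dz, ax, ay, az], ...]. A call has 1 to 20 rows; each row shifts and turns the commanded pose from where the row before left it, along the tool's axes as they then stand; what a row does not reach is not made up. A row lasts 1/12 s, in which the tool goes at most 41.7 mm and 7.16 degrees, less where a joint would pass 70% of its speed; a pose out of reach is approached as far as the arm can. A call is refused whole if a number of a shift passes 1 or a number of a turn 1, either way. A call with a gripper value outside its range is refused whole. The fingers move at their own pace and stop on an object; "squeeze" is the grip in N (left out, the last holds). Time passes only in rows, so rows that do not move let the fingers close. It gives the time, the measured TCP pose, the force and the opening at its end, in the units of the state.
- status.observe(): the state, without advancing time (a new reading comes with each control period).
- eyes.snapshot(name): name is "scene" or "top"; returns the picture (480x640x3 uint8, red, green, blue); there is no depth.
- eyes.camera_params(name): a dict with "fx", "fy", "cx", "cy" (pixels), "dist" ([k1, k2, p1, p2, k3] as OpenCV has them; the pictures are not rectified), "eye" and "attitude" of the camera in the world. Camera axes: x right, y down, z forward; pixel columns grow to the right and rows downward; lengths in m; the calibration is good to about 2 mm. A picture is of the moment at which its call begins. camera_params takes no time and is no camera call.
- order.finish_job(): hands the job in, once; it reports no verdict.
Trained networks look in the newest picture that a camera, given by its name, has taken for a name from the list of things; names that differ only in an ending like _2 or _b are one class to them, and where a whole thing is asked for, a point or a joint stands for the part that bears it (a point fixed in the world has none). Each returns a list of dicts, best first, with "confidence" (0 to 1); they miss things now and then, are a little off and sometimes report something else, mostly with a low value. They report only what shows in the picture. A call takes as long as a camera call. They do not tell look-alikes from the thing itself.
- finder.recognise(query, camera): "position" ([x, y, z] in m, in the coordinates of the camera as it stood for that picture, good to about 4 mm: the middle of the surface that is visible of it).
- finder.masks_of(query, camera): "mask" (480x640 bool, what is visible of it).
The state is a dict: "clock": time; "joints": joint angles; "joint_vel": joint speeds; "joint_torque": joint torques, N m; "position": TCP position; "ee_rot": TCP orientation; "force": force on the tool from outside, world axes, zero at the start; "moment": the same for the moment, N m; "finger_gap": finger opening in m.
Only numpy, scipy, OpenCV 4.12 (cv2) and the standard library are available. Lean on these libraries where they do the work, as an engineer would, in place of code of your own. Each camera call takes 0.05 s, during which the arm holds its last target.

## Working session

There is one attempt and no reset: what is moved stays moved. The work goes in short steps, Python scripts to look and compute and a tool call to move; the robot and the scene stay as the last step left them, time stands still between calls to the robot, and variables do not carry over. Pictures are saved under pics/ and viewed, and the job is handed in when it is done.

Besides the shell and the picture viewer there is one more tool, called after "Emit:" as a command line: name --pt "numbers of a row" for each row, then --argument value for the rest. send_rows: Moves the arm, as the interface text tells. Its arguments: {"type":"object","properties":{"rows":{"type":"array"},"squeeze":{"type":"number"}},"required":["rows"]}

```bash
mkdir -p pics
python3 - <<'E'
from station import status, eyes, order, finder
import cv2
print(status.observe())
for n in ("scene","top"):
    im=eyes.snapshot(n); cv2.imwrite(f"pics/{n}0.png",im[:,:,::-1]); print(n,eyes.camera_params(n))
E
```

```text
{'clock': 0.0, 'joints': array([-1.39210228e+00,  3.59509013e-01,  1.51150111e+00, -4.08944091e-05,
        1.27250987e+00, -1.15117269e-01]), 'joint_vel': array([-1.33038805e-03, -5.50772431e-04, -1.23102746e-03, -9.07564007e-05,
       -8.77959139e-04,  1.66177783e-03]), 'joint_torque': array([ 1.23469308e-03, -5.27619624e+01, -2.78618038e+01, -4.23288020e-05,
        1.34797199e-02,  8.01913245e-06]), 'position': array([ 0.17360746, -0.57361455,  0.24942505]), 'ee_rot': array([-3.10584664e+00, -4.59596430e-01,  1.57476025e-04]), 'force': array([-0.15332141, -0.37263772,  0.32040174]), 'moment': array([0.02191444, 0.01883922, 0.00393626]), 'finger_gap': 0.08550129315622126}
scene {'fx': 583.9270345581396, 'fy': 583.9270345581396, 'cx': 316.6401477527338, 'cy': 230.4444529931194, 'dist': array([-0.00290385,  0.        ,  0.        ,  0.        ,  0.        ]), 'eye': array([-0.59183915, -0.32015046,  0.75395799]), 'attitude': array([-1.76046391,  1.33391362, -0.72713759])}
top {'fx': 570.6942649988041, 'fy': 570.6942649988041, 'cx': 314.6626205029499, 'cy': 245.56804800040942, 'dist': array([-0.1751907,  0.       ,  0.       ,  0.       ,  0.       ]), 'eye': array([0.40078064, 0.00403991, 1.27266682]), 'attitude': array([-2.19083787,  2.20792897, -0.08436382])}
```

View pics/scene0.png

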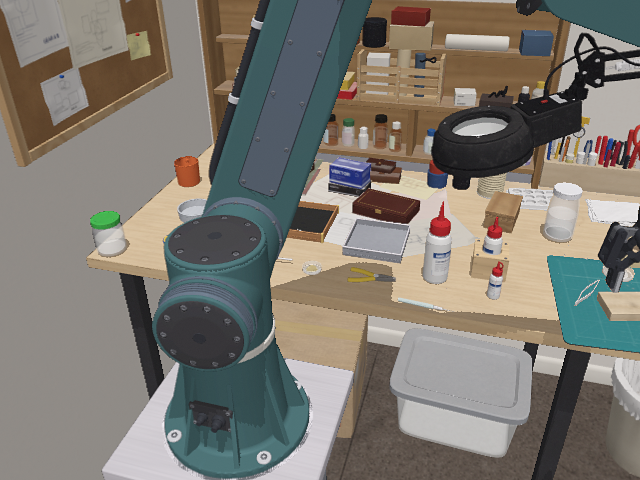

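View pics/top0.png

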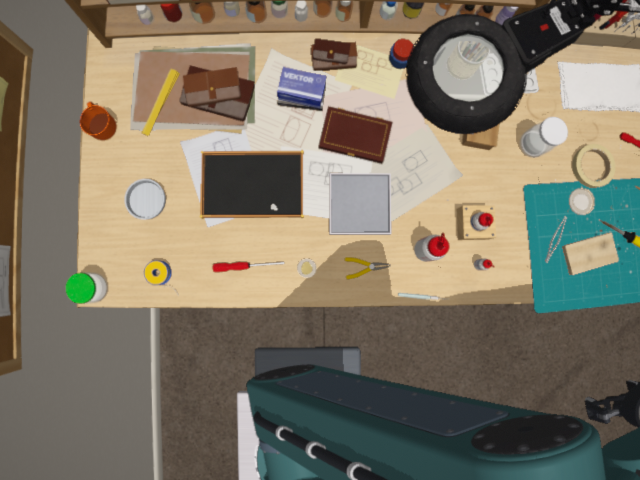

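The top view shows everything: tray (252,184), bin (360,204), pot (146,199), reel (157,272), screwdriver (245,266), pliers (365,267), dish (306,267), scriber (418,296), and the bottle in its block (482,220). The look-alike bottles are the big one at (435,246) and the small one at (485,264). Next I'll measure.

```bash
cat > h.py <<'E'
import numpy as np, cv2
from scipy.spatial.transform import Rotation as R
from station import status, eyes, order, finder
def cam(n):
    p=eyes.camera_params(n); K=np.array([[p['fx'],0,p['cx']],[0,p['fy'],p['cy']],[0,0,1]]); return K,np.array(p['dist']),np.array(p['eye']),R.from_rotvec(p['attitude']).as_matrix()
def px2w(n,uv,z):
    K,d,e,A=cam(n); q=cv2.undistortPoints(np.array(uv,float).reshape(-1,1,2),K,d).reshape(-1,2)
    r=np.c_[q,np.ones(len(q))]@A.T
    return e+r*((z-e[2])/r[:,2])[:,None]
def w2px(n,P):
    K,d,e,A=cam(n); P=np.array(P,float).reshape(-1,3)
    return cv2.projectPoints((P-e)@A,np.zeros(3),np.zeros(3),K,d)[0].reshape(-1,2)
def c2w(n,p):
    K,d,e,A=cam(n); return e+A@np.array(p)
E
python3 - <<'E'
from h import *
np.set_printoptions(precision=4,suppress=True)
im=eyes.snapshot("top"); eyes.snapshot("scene")
zs=dict(bottle_mid=.1,screwdriver_mid=.011,pliers_pivot=.008,reel_mid=.035,tool_tray=.024,reel_bin=.023,bottle_pot=.028,well_block=.056,dish=.01,scriber=.006)
ov=im[:,:,::-1].copy()
for n,z in zs.items():
    for d in finder.masks_of(n,"top")[:3]:
        m=d['mask'].astype(np.uint8); v,u=np.nonzero(m)
        c=px2w("top",[[u.mean(),v.mean()]],z)[0]
        (cc,sz,an)=cv2.minAreaRect(np.c_[u,v].astype(np.float32))
        b=cv2.boxPoints((cc,sz,an)); w=px2w("top",b,z)
        print(n,round(d['confidence'],2),u.mean().round(1),v.mean().round(1),len(u),'mean',c[:2],'rectc',px2w("top",[cc],z)[0][:2],'sides',np.linalg.norm(w[1]-w[0]).round(3),np.linalg.norm(w[2]-w[1]).round(3),'ang',np.degrees(np.arctan2(*(w[1]-w[0])[[1,0]])).round(1))
        cs,_=cv2.findContours(m,0,2); cv2.drawContours(ov,cs,-1,(0,255,0),1)
cv2.imwrite("pics/ov1.png",ov)
E
```

```text
bottle_mid 0.91 431.8 247.4 761 mean [ 0.4651 -0.2601] rectc [ 0.465  -0.2602] sides 0.075 0.053 ang -76.5
bottle_mid 0.88 481.5 220.9 303 mean [ 0.5202 -0.3684] rectc [ 0.5215 -0.3694] sides 0.048 0.033 ang -64.5
bottle_mid 0.69 483.3 264.1 200 mean [ 0.4291 -0.37  ] rectc [ 0.429  -0.3694] sides 0.04 0.026 ang -72.8
screwdriver_mid 0.87 235.5 265.9 355 mean [0.4321 0.1577] rectc [0.4319 0.1311] sides 0.154 0.02 ang -87.5
pliers_pivot 0.69 363.0 266.5 318 mean [ 0.4287 -0.1249] rectc [ 0.4278 -0.1321] sides 0.093 0.049 ang -87.3
reel_mid 0.68 158.0 272.6 553 mean [0.4179 0.3258] rectc [0.4181 0.3248] sides 0.053 0.061 ang -11.4
tool_tray 0.77 251.3 184.2 6766 mean [0.6121 0.1213] rectc [0.6122 0.1215] sides 0.152 0.229 ang -0.2
reel_bin 0.82 359.3 203.5 3905 mean [ 0.5676 -0.1172] rectc [ 0.5677 -0.1187] sides 0.143 0.141 ang -90.1
reel_bin 0.2 418.2 296.1 160 mean [ 0.3619 -0.2451] rectc [ 0.3621 -0.2447] sides 0.009 0.09 ang -7.1
bottle_pot 0.9 144.5 198.9 1319 mean [0.5817 0.36  ] rectc [0.5812 0.3604] sides 0.092 0.091 ang -64.5
well_block 0.62 474.2 223.1 947 mean [ 0.5198 -0.3658] rectc [ 0.5223 -0.3699] sides 0.086 0.075 ang -89.9
dish 0.83 305.9 267.9 298 mean [0.4267 0.0019] rectc [0.4265 0.0028] sides 0.042 0.04 ang -90.4
scriber 0.52 419.9 296.2 133 mean [ 0.3611 -0.2524] rectc [ 0.3613 -0.248 ] sides 0.009 0.087 ang -5.5
```

Run:
```python
import cv2
im=cv2.imread("pics/top0.png")
cv2.imwrite("pics/c1.png",cv2.resize(im[190:310,130:330],None,fx=4,fy=4,interpolation=2))
cv2.imwrite("pics/c2.png",cv2.resize(im[190:310,330:530],None,fx=4,fy=4,interpolation=2))
```

```text
(no output)
```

View pics/c1.png

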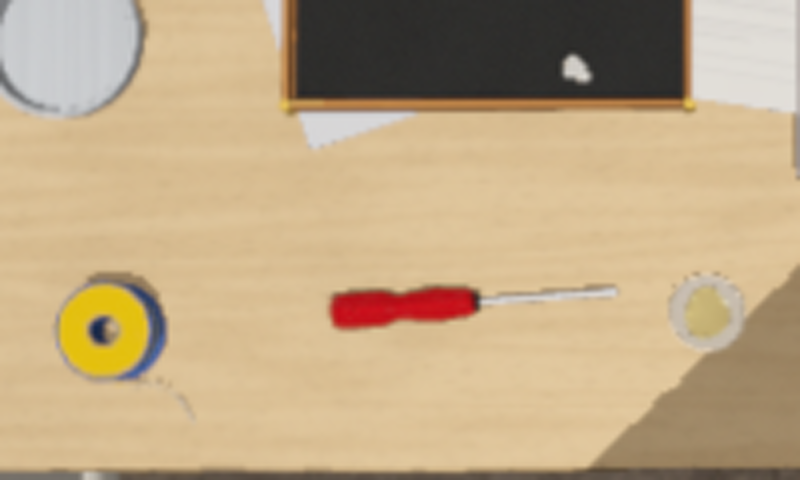

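View pics/c2.png

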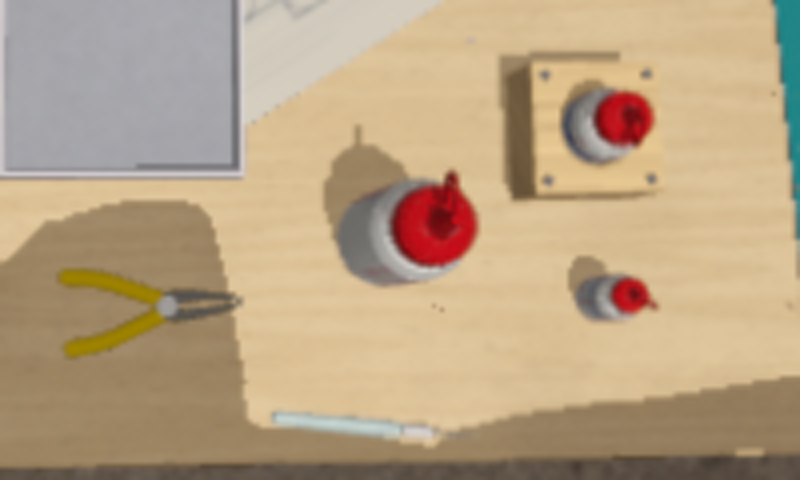

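Bottle candidates: (435,246) is big and stands alone, (485,264) is tiny, and (482,220) sits in the block's well. I choose (482,220) by the description, and the crop confirms it. Next come precise points, the lamp's height, and a cross-check from the scene camera.

```bash
python3 - <<'E'
from h import *
np.set_printoptions(precision=4,suppress=True)
f=lambda o,l:[(o[0]+a/4,o[1]+b/4) for a,b in l]
A=lambda l:f((130,190),l); B=lambda l:f((330,190),l)
scr=px2w("top",B([(545,75),(647,73),(548,180),(651,179)]),.056); print('block screws',scr[:,:2].tolist(),scr.mean(0))
print('pliers pivot,h1,h2,tip',px2w("top",B([(168,306),(62,277),(70,350),(238,299)]),.007)[:,:2].tolist())
print('sd end,junction,tip',px2w("top",A([(332,310),(478,299)]),.011)[:,:2].tolist(),px2w("top",A([(616,292)]),.003)[:,:2].tolist())
print('reel',px2w("top",A([(105,330)]),.035))
print('tray',px2w("top",[(203,153),(302,152.5),(302,216),(203,216.5)],.024)[:,:2].tolist())
print('bin',px2w("top",[(330,175),(389.5,175),(390,234),(330.5,234)],.023)[:,:2].tolist())
print('blob',px2w("top",[(273.5,207.3)],.008))
print('bigbottle base',px2w("top",B([(385,250)]),.02),'small',px2w("top",B([(595,302)]),.02))
# triangulate lamp
def tri(a,b):
    o=[];d=[]
    for n,uv in(("top",a),("scene",b)):
        e=cam(n)[2]; p=px2w(n,[uv],0)[0]; o.append(e); d.append((p-e)/np.linalg.norm(p-e))
    M=sum(np.eye(3)-np.outer(x,x) for x in d); v=sum((np.eye(3)-np.outer(x,x))@y for x,y in zip(d,o)); return np.linalg.solve(M,v)
print('lamp',tri((466,75),(480,145))); print('bigcap',tri((443,240),(440,225))) ; print('jar',tri((552,128),(566,190)))
print('midbottle scene check px of body-top, block centre',w2px("scene",[[.52,-.367,.098],[.52,-.367,.056],[.52,-.367,.0]]))
print('reel etc scene',w2px("scene",[[.428,-.145,.006],[.582,.36,.028],[.568,-.118,.023]]))
E
python3 - <<'E'
import cv2
im=cv2.imread("pics/scene0.png")
cv2.imwrite("pics/c3.png",cv2.resize(im[170:320,380:580],None,fx=4,fy=4,interpolation=2))
E
```

```text
block screws [[0.5514122254393719, -0.3487958249343863], [0.5525582167244204, -0.40673896578669055], [0.4939112587670619, -0.34883896397585573], [0.4941695253152677, -0.40713897048232806]] [ 0.523  -0.3779  0.056 ]
pliers pivot,h1,h2,tip [[0.42861063908403096, -0.14516513801300807], [0.44524589121583047, -0.08622100220452025], [0.4046820699858893, -0.09023350211842153], [0.43214414067355367, -0.18446705840701258]]
sd end,junction,tip [[0.42890811408516044, 0.2078766859090074], [0.4345096323146886, 0.12662911072629604]] [[0.4380911640726966, 0.050531120384249034]]
reel [[0.418  0.3296 0.035 ]]
tray [[0.6839999415733098, 0.22993775335868785], [0.6827073003764033, 0.008803682835753964], [0.5405365534982907, 0.009672650073141269], [0.5412643676992854, 0.22836673310745667]]
bin [[0.6317651745513029, -0.0529720385790156], [0.6315484841586938, -0.18573184416809882], [0.49963162583310006, -0.18427204253908355], [0.5004673284515148, -0.05268585583905633]]
blob [[0.5623 0.0732 0.008 ]]
bigbottle base [[ 0.4582 -0.2653  0.02  ]] small [[ 0.428  -0.3848  0.02  ]]
lamp [ 0.8105 -0.3227  0.1754]
bigcap [ 0.4767 -0.2693  0.1304]
jar [ 0.7184 -0.5262  0.1222]
midbottle scene check px of body-top, block centre [[490.978  233.2247]
 [488.3254 249.7967]
 [484.9273 271.0186]]
reel etc scene [[377.7739 277.4195]
 [196.7586 207.0046]
 [378.3366 236.0567]]
```

View pics/c3.png

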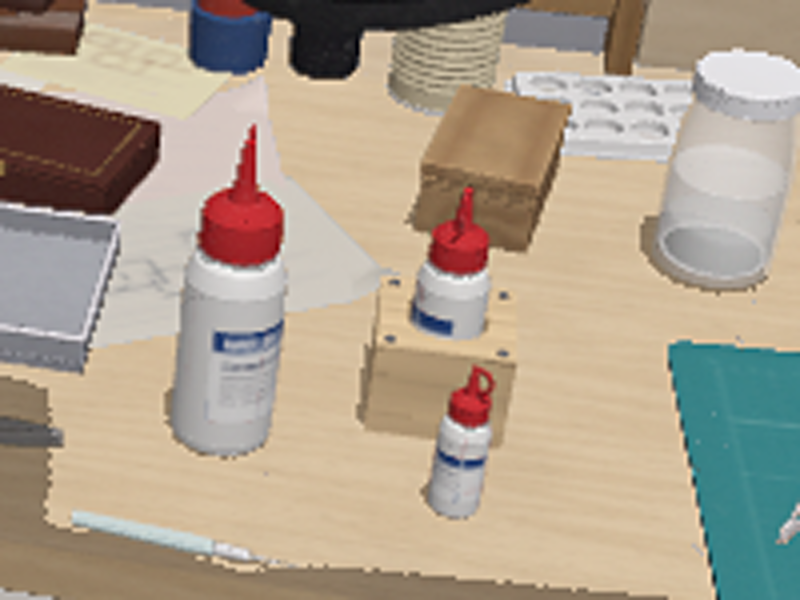

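Emit:
send_rows --pt "0 0 0 0 0 0 0.936" --pt "0 0 0 0 0 0 0.936" --pt "0 0 0 0 0 0 0.936" --pt "0 0.895 -0.504 0 0 0 0" --pt "0 0.895 -0.504 0 0 0 0" --pt "0 0.895 -0.504 0 0 0 0" --pt "0 0.895 -0.504 0 0 0 0" --pt "0 0.895 -0.504 0 0 0 0" --pt "0 0.895 -0.504 0 0 0 0" --pt "0 0.895 -0.504 0 0 0 0" --pt "0 0.895 -0.504 0 0 0 0" --pt "0 0.895 -0.504 0 0 0 0" --pt "0 0.895 -0.504 0 0 0 0" --pt "0 0.895 -0.504 0 0 0 0" --pt "0 0.895 -0.504 0 0 0 0" --pt "0 0.895 -0.504 0 0 0 0" --pt "0 0 0 0 0 0 0" --pt "0 0 0 0 0 0 0"

```text
clock: 2.2
position: [0.524, -0.3768, 0.2501]
ee_rot: [-3.142, -0.004, 0.0]
force: [-1.6, 0.4, -0.3]
finger_gap: 0.0853
```

Emit:
send_rows --pt "0 0 0 0.8 0 0 0" --pt "0 0 0 0.8 0 0 0" --pt "0 0 0 0.8 0 0 0" --pt "0 0 0 0.6 0 0 0" --pt "0 0 0 0.5 0 0 0" --pt "0 0 0 0 0 0 0"

```text
clock: 2.7
position: [0.5197, -0.377, 0.1419]
ee_rot: [-3.137, 0.002, 0.008]
force: [-1.1, 1.4, -0.8]
finger_gap: 0.0855
```

Run:
```python
from h import *
im=eyes.snapshot("scene")[:,:,::-1]; t=eyes.snapshot("top")[:,:,::-1]
a=cv2.resize(im[110:290,420:570],(500,600)); cv2.imwrite("pics/g1.png",a)
cv2.imwrite("pics/g1t.png",cv2.resize(t[150:300,400:560],None,fx=4,fy=4))
print(w2px("scene",[status.observe()['position']]))
```

```text
[[499.72869729 214.1969855 ]]
```

View pics/g1.png

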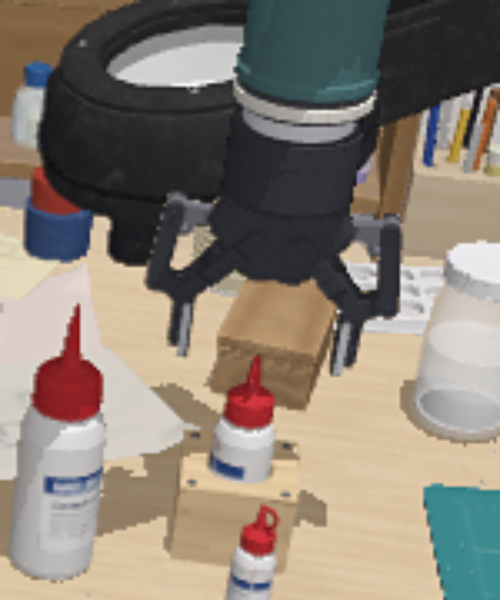

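View pics/g1t.png

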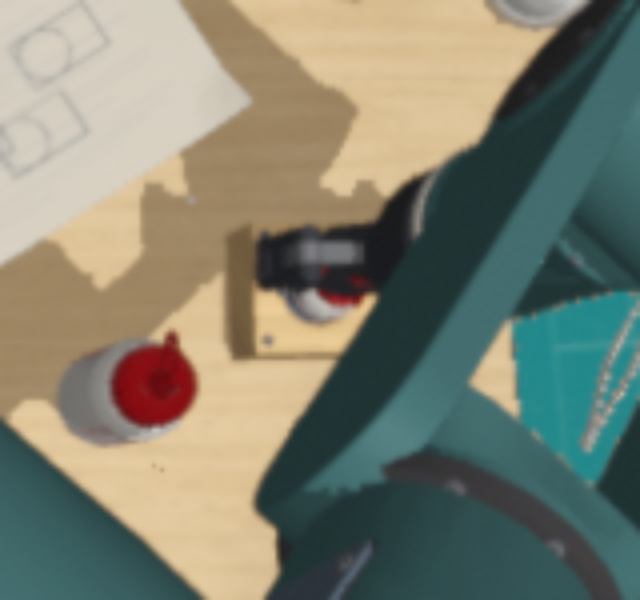

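Run:
```python
from h import *
print(status.observe()['position'],status.observe()['joint_vel'].round(3))
im=cv2.imread("pics/scene0.png")
c=cv2.resize(im[205:270,470:520],(600,780),interpolation=2)
cv2.imwrite("pics/g2.png",cv2.resize(im[205:255,470:520],(600,600),interpolation=2))
for uv in [(491.9,249.3)]: print(px2w("scene",[uv],.056))
for y in(-.37,-.374,-.378): print(y,w2px("scene",[[.521,y,.1],[.521,y,.06]]).round(1).tolist())
```

```text
[ 0.52170264 -0.37830396  0.14512816] [ 0.005 -0.022 -0.029  0.002  0.001  0.002]
[[ 0.52393394 -0.37432454  0.056     ]]
-0.37 [[492.6, 232.4], [490.0, 248.2]]
-0.374 [[494.5, 232.6], [492.0, 248.4]]
-0.378 [[496.5, 232.9], [493.9, 248.7]]
```

View pics/g2.png

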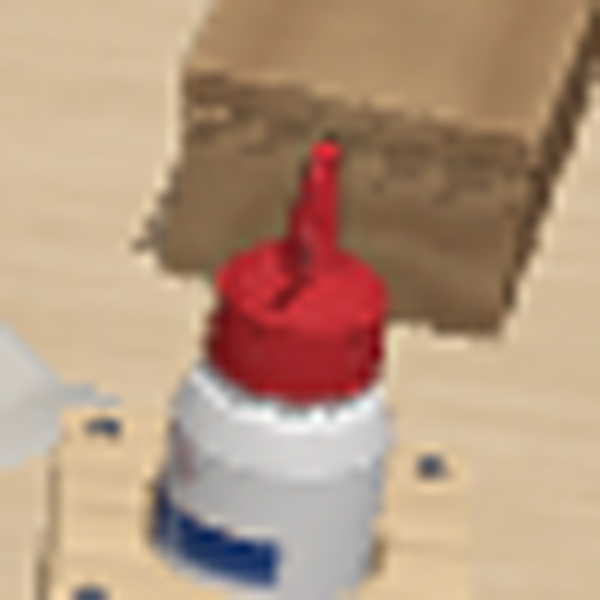

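Emit:
send_rows --pt "0 0 -0.03 0.5 0 0 0" --pt "0 0 0 0.5 0 0 0" --pt "0 0 0 0.5 0 0 0" --pt "0 0 0 0.4 0 0 0" --pt "0 0 0 0 0 0 0" --pt "0 0 0 0 0 0 0" --pt "0 0 0 0 0 0 0" --squeeze 30

```text
clock: 3.38
position: [0.5234, -0.3776, 0.0894]
ee_rot: [3.141, -0.001, 0.002]
force: [-0.0, 0.1, -0.6]
finger_gap: 0.0855
```

Emit:
send_rows --pt "60 0 -0.04 0.05 0 0 0" --pt "110 0 0 0 0 0 0" --pt "160 0 0 0 0 0 0" --pt "200 0 0 0 0 0 0" --pt "255 0 0 0 0 0 0" --pt "255 0 0 0 0 0 0" --pt "255 0 0 0 0 0 0" --pt "255 0 0 0 0 0 0" --pt "255 0 0 0 0 0 0" --squeeze 30

```text
clock: 4.13
position: [0.5231, -0.3759, 0.0873]
ee_rot: [3.141, -0.0, 0.001]
force: [-0.7, 0.7, 5.2]
finger_gap: 0.0375
```

Gap 37.5 mm, so it holds the bottle body. Lifting straight up, slowly at first.

Emit:
send_rows --pt "255 0 0 -0.2 0 0 0" --pt "255 0 0 -0.2 0 0 0" --pt "255 0 0 -0.3 0 0 0" --pt "255 0 0 -0.4 0 0 0" --pt "255 0 0 -0.5 0 0 0" --pt "255 0 0 -0.5 0 0 0" --pt "255 0 0 -0.5 0 0 0" --pt "255 0 0 -0.5 0 0 0" --pt "255 0 0 -0.5 0 0 0" --pt "255 0 0 -0.3 0 0 0" --pt "255 0 0 0 0 0 0" --pt "255 0 0 0 0 0 0"

```text
clock: 5.13
position: [0.5231, -0.3759, 0.2045]
ee_rot: [3.141, -0.0, 0.002]
force: [-0.7, -0.2, -1.8]
finger_gap: 0.0371
```

Run:
```python
from h import *
im=eyes.snapshot("scene")[:,:,::-1]
cv2.imwrite("pics/g3.png",cv2.resize(im[110:290,420:570],(500,600)))
```

```text
(no output)
```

View pics/g3.png

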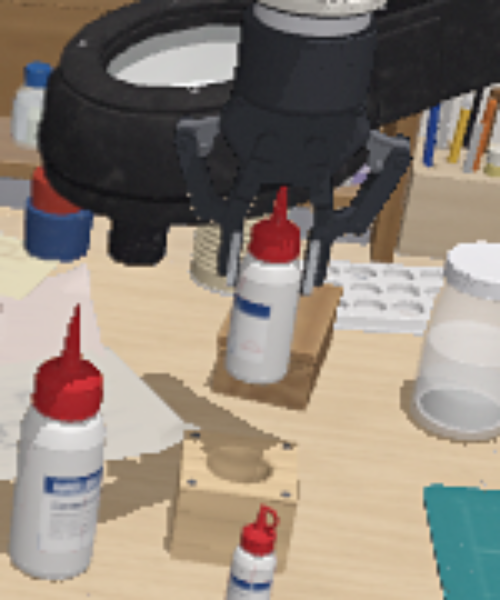

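Emit:
send_rows --pt "255 0.3 -0.4 0 0 0 0" --pt "255 0.5 -0.7 0 0 0 0" --pt "255 0.5 -0.9 0 0 0 0" --pt "255 0.4 -0.9 0 0 0 0" --pt "255 0.25 -0.9 0 0 0 0" --pt "255 0 -0.9 0 0 0 0" --pt "255 0 -0.9 0 0 0 0" --pt "255 0 -0.9 0 0 0 0" --pt "255 0 -0.9 0 0 0 0" --pt "255 0 -0.9 0 0 0 0" --pt "255 0 -0.9 0 0 0 0" --pt "255 0 -0.9 0 0 0 0" --pt "255 0 -0.9 0 0 0 0" --pt "255 0 -0.9 0 0 0 0" --pt "255 0 -0.9 0 0 0 0" --pt "255 0 -0.9 0 0 0 0" --pt "255 0 -0.9 0 0 0 0" --pt "255 0 -0.9 0 0 0 0" --pt "255 0 -0.9 0 0 0 0" --pt "255 0 -0.9 0 0 0 0"

```text
clock: 6.85
position: [0.5804, 0.1454, 0.2026]
ee_rot: [-3.141, 0.0, 0.004]
force: [0.8, 0.2, -1.2]
finger_gap: 0.0371
```

Emit:
send_rows --pt "255 0 -0.9 0 0 0 0" --pt "255 0 -0.9 0 0 0 0" --pt "255 0 -0.9 0 0 0 0" --pt "255 0 -0.9 0 0 0 0" --pt "255 0 -0.9 0 0 0 0" --pt "255 0 -0.9 0 0 0 0" --pt "255 0 -0.9 0 0 0 0" --pt "255 0 -0.6 0 0 0 0" --pt "255 0 -0.33 0 0 0 0" --pt "255 0 0 0 0 0 0" --pt "255 0 0 0 0 0 0" --pt "255 0 0 0 0 0 0"

```text
clock: 7.85
position: [0.5814, 0.3589, 0.2035]
ee_rot: [3.141, -0.001, -0.001]
force: [0.2, -0.3, -0.9]
finger_gap: 0.0372
```

Run:
```python
from h import *
print(status.observe()['position'])
for n in("scene","top"):
    im=eyes.snapshot(n)[:,:,::-1]; cv2.imwrite(f"pics/p1{n}.png",im)
```

```text
[0.58136439 0.35885034 0.20348915]
```

View pics/p1scene.png

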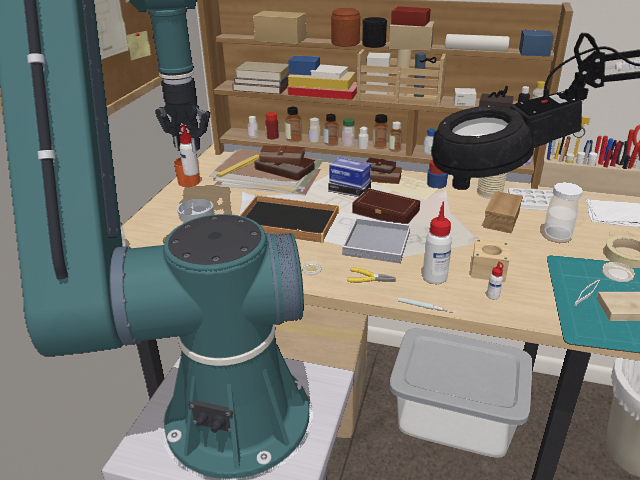

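View pics/p1top.png

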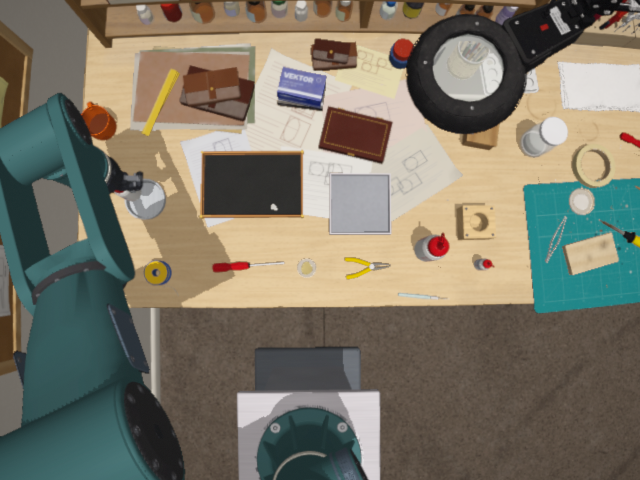

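Emit:
send_rows --pt "255 0 0 0.5 0 0 0" --pt "255 0 0 0.7 0 0 0" --pt "255 0 0 0.7 0 0 0" --pt "255 0 0 0.7 0 0 0" --pt "255 0 0 0.5 0 0 0" --pt "255 0 0 0.3 0 0 0" --pt "255 0 0 0.2 0 0 0" --pt "255 0 0 0.1 0 0 0" --pt "255 0 0 0.08 0 0 0" --pt "255 0 0 0.04 0 0 0" --pt "255 0 0 0 0 0 0" --pt "255 0 0 0 0 0 0"

```text
clock: 8.95
position: [0.582, 0.3605, 0.09]
ee_rot: [-3.141, 0.0, -0.002]
force: [0.2, 0.1, -0.9]
finger_gap: 0.0369
```

Run:
```python
from h import *
print(status.observe()['position'])
im=eyes.snapshot("scene")[:,:,::-1]; cv2.imwrite(f"pics/p2.png",cv2.resize(im[90:240,130:280],(600,600)))
```

```text
[0.58196743 0.36045414 0.0900428 ]
```

View pics/p2.png

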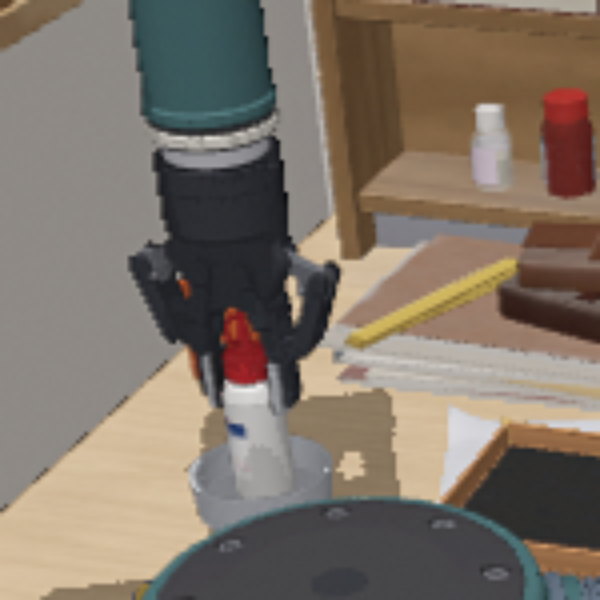

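Emit:
send_rows --pt "255 0 0 0.05 0 0 0" --pt "255 0 0 0.04 0 0 0" --pt "255 0 0 0 0 0 0" --pt "255 0 0 0 0 0 0"

```text
clock: 9.33
position: [0.5819, 0.3604, 0.0873]
ee_rot: [-3.141, 0.0, -0.002]
force: [-0.3, -0.3, 4.6]
finger_gap: 0.0372
```

Emit:
send_rows --pt "120 0 0 0 0 0 0" --pt "110 0 0 0 0 0 0" --pt "80 0 0 0 0 0 0" --pt "40 0 0 0 0 0 0" --pt "0 0 0 0 0 0 0" --pt "0 0 0 0 0 0 0" --pt "0 0 0 -0.2 0 0 0" --pt "0 0 0 -0.4 0 0 0" --pt "0 0 0 -0.6 0 0 0" --pt "0 0 0 -0.8 0 0 0" --pt "0 0 0 -0.8 0 0 0" --pt "0 0 0 -0.8 0 0 0" --pt "0 0 0 -0.6 0 0 0" --pt "0 0 0 0 0 0 0"

```text
clock: 10.5
position: [0.5842, 0.3615, 0.2189]
ee_rot: [-3.137, 0.0, -0.013]
force: [0.2, 0.9, 0.7]
finger_gap: 0.0858
```

Run:
```python
from h import *
print(status.observe()['position'])
im=eyes.snapshot("scene")[:,:,::-1]; t=eyes.snapshot("top")[:,:,::-1]
cv2.imwrite(f"pics/p3.png",np.hstack([cv2.resize(im[120:240,150:250],(400,480)),cv2.resize(t[150:300,90:210],(384,480))]))
```

```text
[0.58419313 0.36154236 0.21893625]
```

View pics/p3.png

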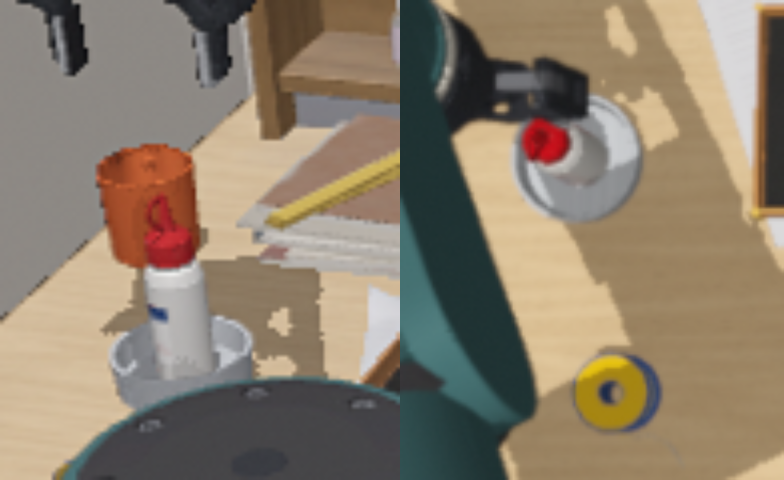

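Emit:
send_rows --pt "0 -0.5 0.1 0 0 0 0" --pt "0 -0.7 0.14 0 0 0 0" --pt "0 -0.8 0.15 0 0 0 0" --pt "0 -0.8 0.15 0 0 0 0" --pt "0 -0.8 0.15 0.3 0 0 0" --pt "0 -0.8 0.15 0.4 0 0 0" --pt "0 -0.7 0.15 0.5 0 0 0" --pt "0 -0.37 0.08 0.5 0 0 0" --pt "0 0 0 0.5 0 0 0" --pt "0 0 0 0.5 0 0 0" --pt "0 0 0 0.5 0 0 0" --pt "0 0 0 0.3 0 0 0" --pt "0 0 0 0 0 0 0" --pt "0 0 0 0 0 0 0"

```text
clock: 11.77
position: [0.4168, 0.3277, 0.1068]
ee_rot: [3.141, -0.001, -0.003]
force: [0.6, 0.4, 0.1]
finger_gap: 0.0855
```

Run:
```python
from h import *
print(status.observe()['position'])
im=eyes.snapshot("scene")[:,:,::-1]; t=eyes.snapshot("top")[:,:,::-1]
cv2.imwrite(f"pics/r1.png",np.hstack([cv2.resize(im[120:300,80:240],(426,480)),cv2.resize(t[210:320,90:210],(384,480)[0:2])]))
```

```text
[0.41676542 0.32773243 0.10684957]
```

View pics/r1.png

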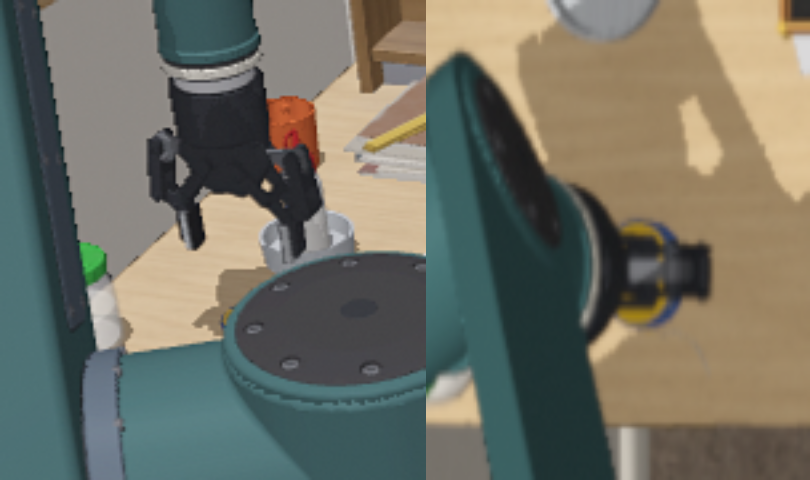

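Emit:
send_rows --pt "0 0.03 0 0.5 0 0 0" --pt "0 0 0 0.6 0 0 0" --pt "0 0 0 0.6 0 0 0" --pt "0 0 0 0.5 0 0 0" --pt "0 0 0 0.3 0 0 0" --pt "0 0 0 0.2 0 0 0" --pt "0 0 0 0 0 0 0" --pt "0 0 0 0 0 0 0"

```text
clock: 12.53
position: [0.4187, 0.3284, 0.027]
ee_rot: [-3.141, 0.0, -0.001]
force: [-0.6, 0.1, -0.6]
finger_gap: 0.0854
```

Emit:
send_rows --pt "60 0 0 0 0 0 0" --pt "100 0 0 0 0 0 0" --pt "150 0 0 0 0 0 0" --pt "200 0 0 0 0 0 0" --pt "255 0 0 0 0 0 0" --pt "255 0 0 0 0 0 0" --pt "255 0 0 0 0 0 0" --pt "255 0 0 0 0 0 0" --squeeze 45

```text
clock: 13.2
position: [0.4192, 0.3289, 0.0278]
ee_rot: [-3.14, 0.001, -0.003]
force: [-0.6, 0.7, 7.0]
finger_gap: 0.0538
```

Emit:
send_rows --pt "255 0 0 -0.3 0 0 0" --pt "255 0 0 -0.5 0 0 0" --pt "255 0 0 -0.7 0 0 0" --pt "255 0 0.2 -0.7 0 0 0" --pt "255 0.2 0.4 -0.5 0 0 0" --pt "255 0.3 0.7 -0.3 0 0 0" --pt "255 0.3 0.9 0 0 0 0" --pt "255 0.3 0.9 0 0 0 0" --pt "255 0.3 0.9 0 0 0 0" --pt "255 0.3 0.9 0 0 0 0" --pt "255 0.3 0.9 0 0 0 0" --pt "255 0.3 0.9 0 0 0 0" --pt "255 0.3 0.9 0 0 0 0" --pt "255 0.3 0.9 0 0 0 0" --pt "255 0.3 0.9 0 0 0 0" --pt "255 0.3 0.9 0 0 0 0" --pt "255 0.3 0.9 0 0 0 0" --pt "255 0.3 0.9 0 0 0 0" --pt "255 0.3 0.9 0 0 0 0" --pt "255 0.3 0.9 0 0 0 0"

```text
clock: 14.87
position: [0.559, -0.0903, 0.1171]
ee_rot: [-3.141, 0.001, 0.001]
force: [-0.3, -0.1, -2.2]
finger_gap: 0.0536
```

Emit:
send_rows --pt "255 0.2 0.6 0 0 0 0" --pt "255 0 0.43 0 0 0 0" --pt "255 0 0 0 0 0 0" --pt "255 0 0 0 0 0 0"

```text
clock: 15.2
position: [0.5643, -0.1197, 0.1166]
ee_rot: [-3.141, 0.002, 0.002]
force: [-0.7, 1.1, -1.9]
finger_gap: 0.0534
```

Run:
```python
from h import *
print(status.observe()['position'],status.observe()['force'])
im=eyes.snapshot("scene")[:,:,::-1]; t=eyes.snapshot("top")[:,:,::-1]
cv2.imwrite(f"pics/r2.png",np.hstack([cv2.resize(im[120:280,300:440],(420,480)),cv2.resize(t[140:270,300:420],(384,480)[0:2])]))
```

```text
[ 0.56432587 -0.119744    0.11655579] [-0.733093    1.13113139 -1.85172131]
```

View pics/r2.png

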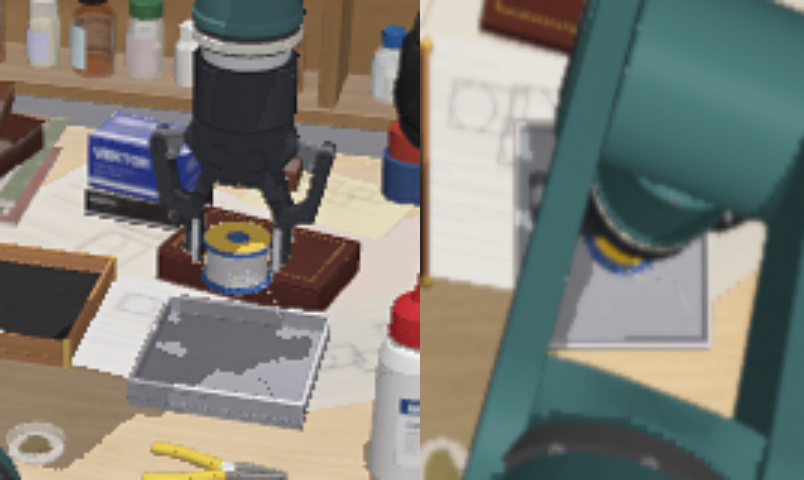

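Emit:
send_rows --pt "255 0 0 0.4 0 0 0" --pt "255 0 0 0.6 0 0 0" --pt "255 0 0 0.6 0 0 0" --pt "255 0 0 0.5 0 0 0" --pt "255 0 0 0.3 0 0 0" --pt "255 0 0 0.15 0 0 0" --pt "255 0 0 0.1 0 0 0" --pt "255 0 0 0 0 0 0" --pt "255 0 0 0 0 0 0"

```text
clock: 16.05
position: [0.5657, -0.1197, 0.0376]
ee_rot: [3.141, 0.0, 0.001]
force: [0.5, -0.2, -2.6]
finger_gap: 0.0538
```

Emit:
send_rows --pt "255 0 0 0.05 0 0 0" --pt "255 0 0 0.04 0 0 0" --pt "255 0 0 0 0 0 0" --pt "255 0 0 0 0 0 0"

```text
clock: 16.38
position: [0.566, -0.12, 0.0358]
ee_rot: [3.141, -0.001, 0.003]
force: [-2.1, 1.4, 7.7]
finger_gap: 0.0535
```

Emit:
send_rows --pt "120 0 0 0 0 0 0" --pt "80 0 0 0 0 0 0" --pt "40 0 0 0 0 0 0" --pt "0 0 0 0 0 0 0" --pt "0 0 0 0 0 0 0" --pt "0 0 0 -0.3 0 0 0" --pt "0 0 0 -0.6 0 0 0" --pt "0 0 0 -0.8 0 0 0" --pt "0 0 0 -0.8 0 0 -0.67" --pt "0 0 0 -0.8 0 0 -1" --pt "0 0 0 0 0 0 -1" --pt "0 0 0 0 0 0 -1" --pt "0 0 0 0 0 0 -1" --pt "0 0 0 0 0 0 -1" --pt "0 0 0 0 0 0 -1" --pt "0 0 0 0 0 0 -1" --pt "0 0 0 0 0 0 -1" --pt "0 0 0 0 0 0 -1" --pt "0 0 0 0 0 0 -1" --pt "0 0 0 0 0 0 -1"

```text
clock: 18.05
position: [0.5652, -0.1198, 0.1339]
ee_rot: [2.569, 1.809, 0.0]
force: [0.4, -0.3, 0.3]
finger_gap: 0.0851
```

Emit:
send_rows --pt "0 0 0 0 0 0 -1" --pt "0 0 0 0 0 0 -1" --pt "0 0 0 0 0 0 -1" --pt "0 0 0 0 0 0 -1" --pt "0 0 0 0 0 0 0" --pt "0 0 0 0 0 0 0"

```text
clock: 18.55
position: [0.5652, -0.1198, 0.1337]
ee_rot: [2.146, 2.294, 0.0]
force: [-0.1, 0.1, 1.4]
finger_gap: 0.0852
```

Run:
```python
from h import *
s=status.observe();p=s['position'];Rm=R.from_rotvec(s['ee_rot']).as_matrix()
print(p,Rm.round(3).tolist())
for t in([.429,-.1455,.15],): print((Rm.T@(np.array(t)-p))/.03)
im=eyes.snapshot("scene")[:,:,::-1]; t=eyes.snapshot("top")[:,:,::-1]
cv2.imwrite(f"pics/r3.png",np.hstack([cv2.resize(im[120:300,300:440],(420,540)),cv2.resize(t[170:300,300:420],(384,540)[0:2])]))
```

```text
[ 0.56521703 -0.11980085  0.1337119 ] [[-0.067, 0.998, 0.0], [0.998, 0.067, 0.0], [0.0, 0.0, -1.0]]
[-0.55191732 -4.58746099 -0.54401476]
```

View pics/r3.png

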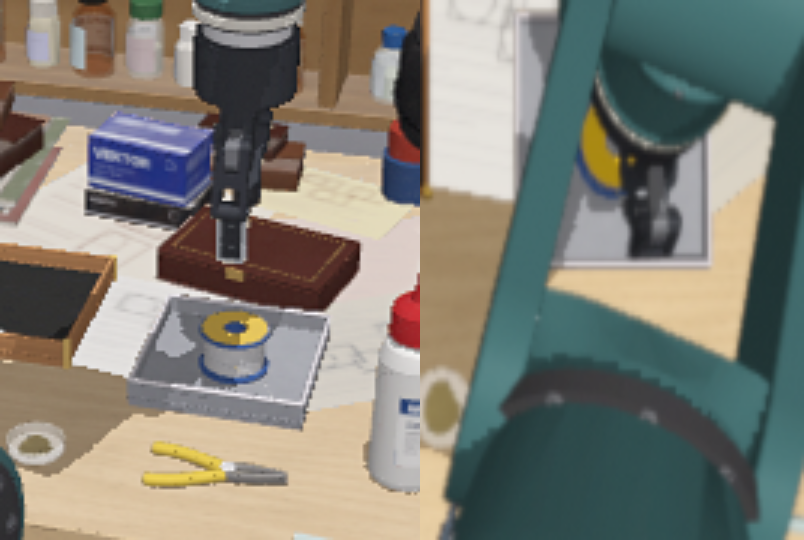

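Emit:
send_rows --pt "0 -0.1 -0.6 0 0 0 0" --pt "0 -0.1 -0.8 0 0 0 0" --pt "0 -0.1 -0.8 0 0 0 0" --pt "0 -0.1 -0.8 0 0 0 0" --pt "0 -0.1 -0.8 0 0 0 0" --pt "0 -0.05 -0.5 0.3 0 0 0" --pt "0 0 -0.29 0.5 0 0 0" --pt "0 0 0 0.6 0 0 0" --pt "0 0 0 0.6 0 0 0" --pt "0 0 0 0.4 0 0 0" --pt "0 0 0 0 0 0 0" --pt "0 0 0 0 0 0 0"

```text
clock: 19.65
position: [0.4286, -0.1457, 0.0611]
ee_rot: [-2.143, -2.295, 0.001]
force: [0.1, -1.0, 0.4]
finger_gap: 0.0856
```

Run:
```python
from h import *
s=status.observe();p=s['position'];Rm=R.from_rotvec(s['ee_rot']).as_matrix()
print(p)
im=eyes.snapshot("scene")[:,:,::-1]; t=eyes.snapshot("top")[:,:,::-1]
print(w2px("scene",[p,[p[0],p[1],.006]]),[(( Rm.T@(np.array(t)-p))/.03).round(2) for t in ([.429,-.1455,.022],)])
cv2.imwrite(f"pics/l1.png",np.hstack([cv2.resize(im[200:310,320:440],(524,480)),cv2.resize(t[220:300,330:410],(280,280*480//280)[0:2])]))
```

```text
[ 0.42864603 -0.1457001   0.06109179]
[[379.08049959 256.18909979]
 [378.15025906 277.29834228]] [array([0.  , 0.01, 1.3 ])]
```

View pics/l1.png

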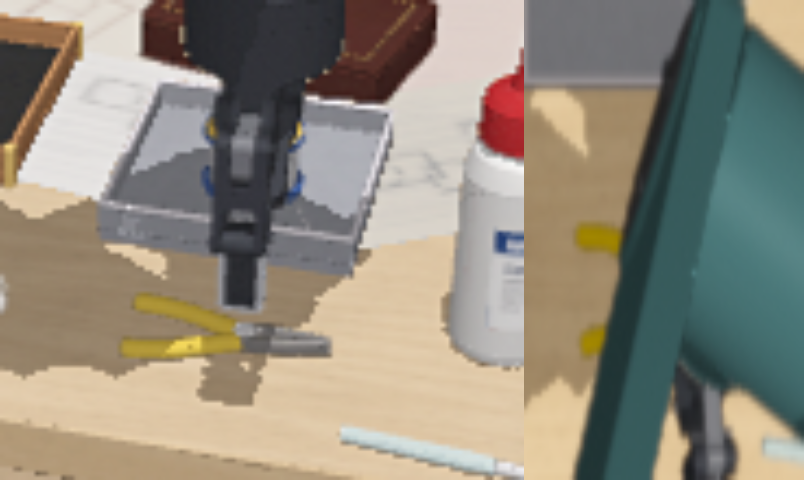

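Emit:
send_rows --pt "0 0 0 0.4 0 0 0" --pt "0 0 0 0.4 0 0 0" --pt "0 0 0 0.3 0 0 0" --pt "0 0 0 0.17 0 0 0" --pt "60 0 0 0 0 0 0" --pt "110 0 0 0 0 0 0" --pt "140 0 0 0 0 0 0" --pt "170 0 0 0 0 0 0" --squeeze 40

```text
clock: 20.42
position: [0.4294, -0.146, 0.0237]
ee_rot: [2.142, 2.297, 0.001]
force: [0.6, -0.7, 0.4]
finger_gap: 0.0388
```

Emit:
send_rows --pt "190 0 0 0 0 0 0" --pt "210 0 0 0 0 0 0" --pt "255 0 0 0 0 0 0" --pt "255 0 0 0 0 0 0" --pt "255 0 0 0 0 0 0" --pt "255 0 0 0 0 0 0"

```text
clock: 20.92
position: [0.4293, -0.1459, 0.0235]
ee_rot: [2.142, 2.297, 0.001]
force: [-0.8, 1.9, 5.8]
finger_gap: 0.0165
```

Emit:
send_rows --pt "255 0 0 -0.3 0 0 0" --pt "255 0 0 -0.6 0 0 0" --pt "255 0 0 -0.7 0 0 0" --pt "255 0 0 -0.7 0 0 0.31" --pt "255 0 0 -0.7 0 0 0.31" --pt "255 0.4 0.35 0 0 0 0" --pt "255 0.7 0.55 0 0 0 0" --pt "255 0.75 0.63 0 0 0 0" --pt "255 0.75 0.63 0 0 0 0" --pt "255 0.75 0.63 0 0 0 0" --pt "255 0.75 0.63 0 0 0 0" --pt "255 0.75 0.63 0 0 0 0" --pt "255 0.75 0.63 0 0 0 0" --pt "255 0.75 0.63 0 0 0 0" --pt "255 0.75 0.63 0 0 0 0" --pt "255 0.75 0.63 0 0 0 0" --pt "255 0.5 0.45 0 0 0 0" --pt "255 0.25 0.18 0 0 0 0" --pt "255 0 0 0 0 0 0" --pt "255 0 0 0 0 0 0"

```text
clock: 22.58
position: [0.6427, 0.1128, 0.113]
ee_rot: [-2.214, -2.227, 0.002]
force: [-0.2, -0.2, -0.8]
finger_gap: 0.0165
```

Run:
```python
from h import *
s=status.observe();p=s['position'];Rm=R.from_rotvec(s['ee_rot']).as_matrix()
print(p,Rm[:,0].round(3))
im=eyes.snapshot("scene")[:,:,::-1]; t=eyes.snapshot("top")[:,:,::-1]
cv2.imwrite(f"pics/l2.png",np.hstack([cv2.resize(im[120:250,220:360],(430,400)),cv2.resize(t[130:230,190:320],(370,285)).copy() if 0 else cv2.resize(t[130:230,190:320],(370,400))]))
```

```text
[0.64268082 0.1128369  0.11299421] [-0.006  1.    -0.001]
```

View pics/l2.png

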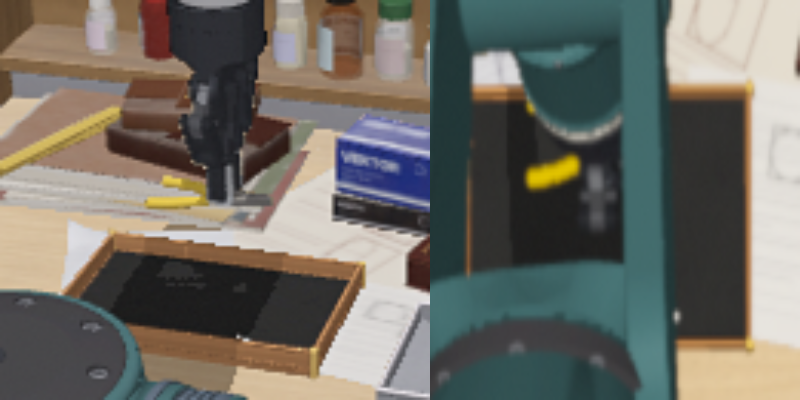

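Emit:
send_rows --pt "255 0 0 0.4 0 0 0" --pt "255 0 0 0.6 0 0 0" --pt "255 0 0 0.6 0 0 0" --pt "255 0 0 0.5 0 0 0" --pt "255 0 0 0.3 0 0 0" --pt "255 0 0 0.15 0 0 0" --pt "255 0 0 0.1 0 0 0" --pt "255 0 0 0 0 0 0" --pt "255 0 0 0 0 0 0"

```text
clock: 23.43
position: [0.6442, 0.1131, 0.0343]
ee_rot: [2.216, 2.226, 0.001]
force: [-0.6, 0.1, -0.8]
finger_gap: 0.0167
```

Emit:
send_rows --pt "255 0 0 0.05 0 0 0" --pt "255 0 0 0.04 0 0 0" --pt "255 0 0 0 0 0 0" --pt "255 0 0 0 0 0 0"

```text
clock: 23.77
position: [0.6445, 0.1133, 0.0317]
ee_rot: [2.215, 2.226, 0.002]
force: [0.2, -0.3, 0.9]
finger_gap: 0.0159
```

Emit:
send_rows --pt "195 0 0 0 0 0 0" --pt "185 0 0 0 0 0 0" --pt "180 0 0 0 0 0 0" --pt "180 0 0 0 0 0 0" --pt "180 0 0 0 0 0 0"

```text
clock: 24.18
position: [0.6434, 0.1133, 0.0308]
ee_rot: [-2.216, -2.227, 0.0]
force: [-0.6, -0.1, -0.1]
finger_gap: 0.0253
```

Emit:
send_rows --pt "180 0 0 -0.3 0 0 0" --pt "180 0 0 -0.6 0 0 0" --pt "170 0 0 -0.7 0 0 0" --pt "120 0 0 -0.8 0 0 0" --pt "60 0.1 -0.4 0 0 0 0" --pt "0 0.15 -0.7 0 0 0 0" --pt "0 0.15 -0.8 0 0 0 0" --pt "0 0.15 -0.8 0 0 0 0" --pt "0 0.15 -0.8 0 0 0 0" --pt "0 0.15 -0.8 0 0 0 0" --pt "0 0.15 -0.8 0 0 0 0" --pt "0 0.15 -0.8 0 0 0 0" --pt "0 0.15 -0.7 0 0 0 0" --pt "0 0.2 -0.43 0 0 0 0" --pt "0 0 0 0 0 0 -0.6" --pt "0 0 0 0 0 0 0" --pt "0 0 0 0 0 0 0"

```text
clock: 25.6
position: [0.4336, 0.1575, 0.1036]
ee_rot: [2.145, 2.293, 0.002]
force: [0.7, -0.5, 0.1]
finger_gap: 0.0854
```

Run:
```python
from h import *
s=status.observe();p=s['position'];Rm=R.from_rotvec(s['ee_rot']).as_matrix()
print(p,Rm[:,0].round(3))
im=eyes.snapshot("scene")[:,:,::-1]; t=eyes.snapshot("top")[:,:,::-1]
print(((Rm.T@(np.array([.4325,.158,.023])-p))/.03).round(2))
cv2.imwrite(f"pics/l3.png",np.hstack([cv2.resize(im[120:290,180:380],(430,366)),cv2.resize(t[140:300,190:330],(370,366))]))
```

```text
[0.43361659 0.15751959 0.10357683] [-0.067  0.998  0.   ]
[ 0.02 -0.04  2.69]
```

View pics/l3.png

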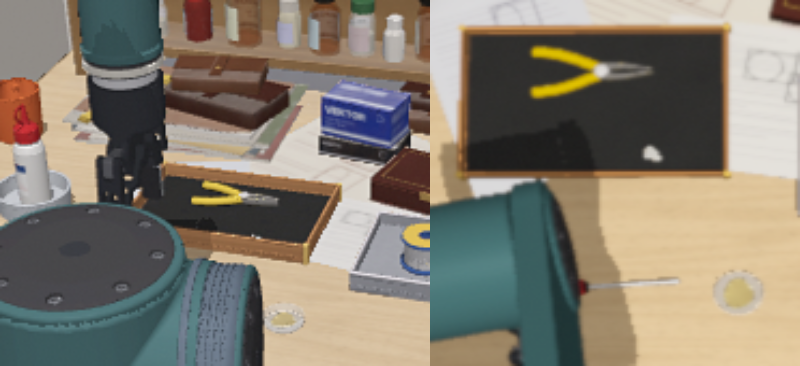

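Emit:
send_rows --pt "0 0 -0.02 0.5 0 0 0" --pt "0 0 0 0.6 0 0 0" --pt "0 0 0 0.6 0 0 0" --pt "0 0 0 0.5 0 0 0" --pt "0 0 0 0.3 0 0 0" --pt "0 0 0 0.17 0 0 0" --pt "60 0 0 0 0 0 0" --pt "120 0 0 0 0 0 0" --pt "160 0 0 0 0 0 0" --pt "180 0 0 0 0 0 0" --pt "200 0 0 0 0 0 0" --pt "255 0 0 0 0 0 0" --pt "255 0 0 0 0 0 0" --pt "255 0 0 0 0 0 0" --pt "255 0 0 0 0 0 0"

```text
clock: 26.95
position: [0.4324, 0.1572, 0.0236]
ee_rot: [2.144, 2.295, 0.002]
force: [-0.5, 0.1, 5.3]
finger_gap: 0.0203
```

Emit:
send_rows --pt "255 0 0 -0.3 0 0 0" --pt "255 0 0 -0.6 0 0 0" --pt "255 0 0 -0.7 0 0 0" --pt "255 0 0 -0.7 0 0 0.31" --pt "255 0 0 -0.4 0 0 0.31" --pt "255 -0.1 0.4 0 0 0 0" --pt "255 -0.1 0.7 0 0 0 0" --pt "255 -0.07 0.8 0 0 0 0" --pt "255 0 0.8 0 0 0 0" --pt "255 0 0.8 0 0 0 0" --pt "255 0 0.7 0 0 0 0" --pt "255 0 0.5 0 0 0 0" --pt "255 0 0.3 0 0 0 0" --pt "255 0 0 0 0 0 0" --pt "255 0 0 0 0 0 0"

```text
clock: 28.2
position: [0.5815, 0.1492, 0.1034]
ee_rot: [-2.217, -2.224, 0.002]
force: [0.2, -0.1, -1.2]
finger_gap: 0.0199
```

Run:
```python
from h import *
s=status.observe();p=s['position'];Rm=R.from_rotvec(s['ee_rot']).as_matrix()
print(p,Rm[:,0].round(3),s['force'])
im=eyes.snapshot("scene")[:,:,::-1]; t=eyes.snapshot("top")[:,:,::-1]
cv2.imwrite(f"pics/l4.png",np.hstack([cv2.resize(im[120:290,180:380],(430,366)),cv2.resize(t[140:300,190:330],(370,366))]))
```

```text
[0.58153525 0.14918943 0.10335213] [-0.003  1.    -0.   ] [ 0.15430766 -0.1267849  -1.1605112 ]
```

View pics/l4.png

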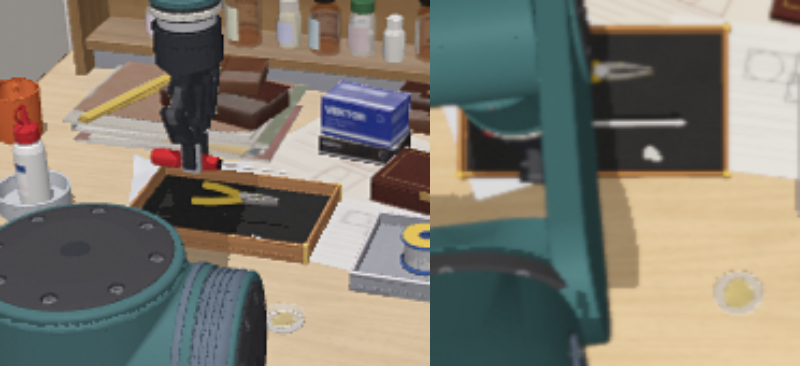

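Emit:
send_rows --pt "255 0 0 0.4 0 0 0" --pt "255 0 0 0.6 0 0 0" --pt "255 0 0 0.5 0 0 0" --pt "255 0 0 0.4 0 0 0" --pt "255 0 0 0.25 0 0 0" --pt "255 0 0 0.15 0 0 0" --pt "255 0 0 0.07 0 0 0" --pt "255 0 0 0.03 0 0 0" --pt "255 0 0 0 0 0 0" --pt "255 0 0 0 0 0 0"

```text
clock: 29.13
position: [0.5825, 0.1495, 0.0325]
ee_rot: [2.218, 2.224, 0.002]
force: [0.1, 0.2, -0.4]
finger_gap: 0.02
```

Emit:
send_rows --pt "255 0 0 0.03 0 0 0" --pt "255 0 0 0 0 0 0" --pt "190 0 0 0 0 0 0" --pt "182 0 0 0 0 0 0" --pt "176 0 0 0 0 0 0" --pt "172 0 0 0 0 0 0" --pt "172 0 0 0 0 0 0"

```text
clock: 29.72
position: [0.582, 0.1495, 0.031]
ee_rot: [-2.218, -2.225, 0.0]
force: [0.6, -0.3, 0.1]
finger_gap: 0.0278
```

Gap is 27.8 mm, so it's released. Rising and moving clear, out of the cameras' view.

Emit:
send_rows --pt "172 0 0 -0.2 0 0 0" --pt "172 0 0 -0.4 0 0 0" --pt "172 0 0 -0.6 0 0 0" --pt "172 0 0 -0.8 0 0 0" --pt "172 0 0 -0.9 0 0 0" --pt "172 0 0 -0.9 0 0 0" --pt "172 0 -0.6 -0.7 0 0 0" --pt "172 -0.5 -0.6 -0.5 0 0 0" --pt "172 -0.9 -0.3 0 0 0 0" --pt "172 -0.9 0 0 0 0 0" --pt "172 -0.9 0 0 0 0 0" --pt "172 -0.9 0 0 0 0 0" --pt "172 -0.9 0 0 0 0 0" --pt "172 -0.9 0 0 0 0 0" --pt "172 -0.9 0 0 0 0 0" --pt "172 -0.9 0 0 0 0 0" --pt "172 -0.9 0 0 0 0 0" --pt "172 -0.7 0 0 0 0 0" --pt "172 0 0 0 0 0 0" --pt "172 0 0 0 0 0 0"

```text
clock: 31.38
position: [0.5379, -0.1306, 0.182]
ee_rot: [2.22, 2.222, 0.001]
force: [0.5, 1.9, -0.3]
finger_gap: 0.0276
```

Run:
```python
from h import *
np.set_printoptions(precision=4,suppress=True)
im=eyes.snapshot("scene")[:,:,::-1]; t=eyes.snapshot("top")[:,:,::-1]
cv2.imwrite("pics/f1.png",t); cv2.imwrite("pics/f2.png",cv2.resize(im[120:300,140:440],(800,480)))
cv2.imwrite("pics/f3.png",cv2.resize(t[140:300,100:320],(800,582)))
for n,z in dict(bottle_mid=.1,screwdriver_mid=.019,pliers_pivot=.015,reel_mid=.043,dish=.01,scriber=.006).items():
    for d in finder.masks_of(n,"top")[:3]:
        v,u=np.nonzero(d['mask']); print(n,round(d['confidence'],2),u.mean().round(),v.mean().round(),px2w("top",[[u.mean(),v.mean()]],z)[0][:2])
```

```text
bottle_mid 0.93 142.0 197.0 [0.5748 0.3451]
bottle_mid 0.65 446.0 248.0 [ 0.4632 -0.29  ]
bottle_mid 0.44 483.0 264.0 [ 0.4294 -0.3684]
screwdriver_mid 0.8 240.0 198.0 [0.5832 0.1473]
pliers_pivot 0.74 249.0 170.0 [0.6452 0.1267]
dish 0.8 306.0 267.0 [0.4276 0.0015]
```

View pics/f1.png

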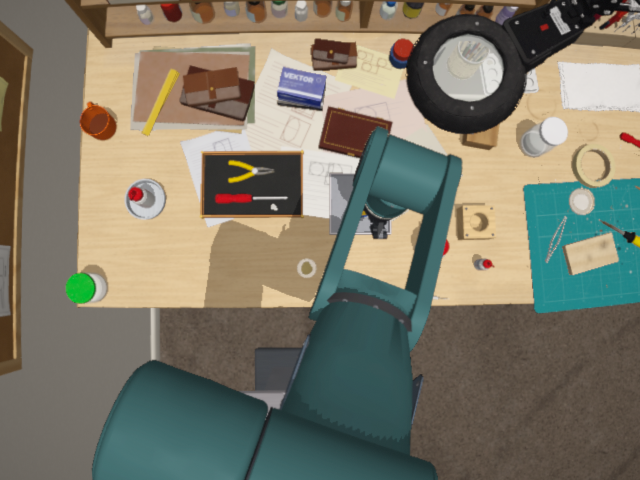

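View pics/f2.png

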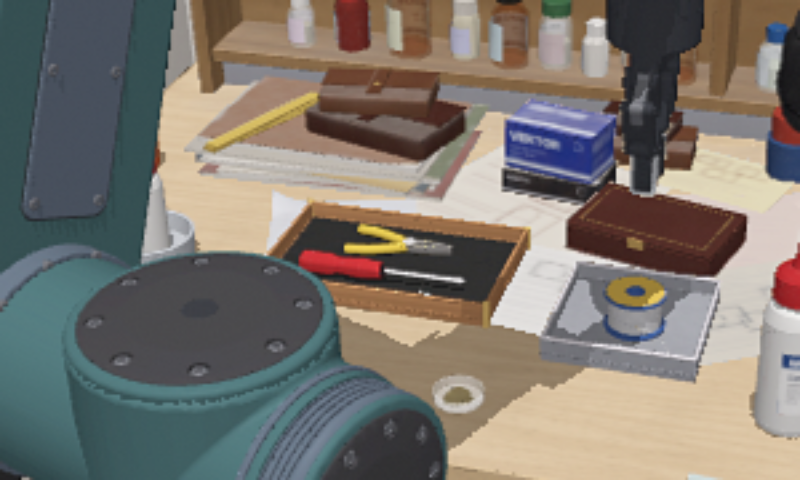

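View pics/f3.png

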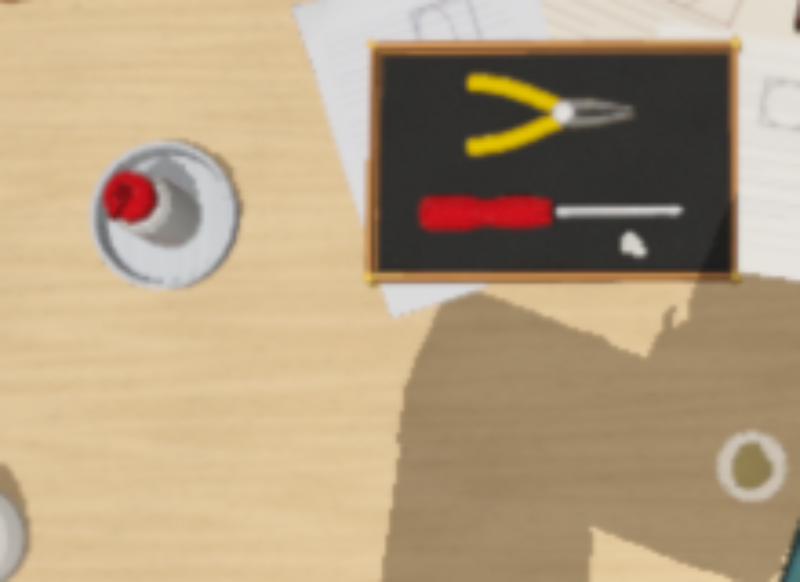

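Run:
```python
from h import *
print(status.observe()['joint_vel'].round(3)); print(order.finish_job())
```

```text
[-0.005  0.001 -0.001 -0.    -0.    -0.002]
the job is handed in; nothing more can be done
None
```

I sorted everything back and handed the job in at about 31.5 s on the robot's clock; the hand-in gives no verdict.

- **Glue bottle:** I lifted the middle-sized bottle straight up out of the well and stood it in the round steel pot. The pictures show it upright.
- **Solder reel:** It is flat in the grey bin, placed at the bin's centre.
- **Pliers and screwdriver:** They lie flat side by side in the tool tray, with a clear gap between them. The screwdriver's middle is about at the tray's middle lengthwise.
- **Flux dish and scriber:** The dish measures within 1 mm of where it started. The scriber was mostly hidden behind the arm in the last picture, so I could not measure it again. The arm never worked at it.

In the last pictures all four things were released, and the gripper was clear at 0.18 m and still.

Some checks were incomplete or disagreed:

- **Bottle:** The network put it 15 mm off the pot's centre. That is the middle of the visible outline at an assumed height, so it is not reliable; the placing pose and the picture show it near the centre.
- **Reel:** In the last top view the network did not find it because the arm was in the way. The scene camera still shows it flat in the bin.
- **Well block:** Before the grasp the two cameras disagreed by about 4 mm on its position. I used a value between them and the grasp held.

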